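Set the blow strength of the ring-marking punch

TASK

The spring punch that leans towards you on the bench has a black setting sleeve with a white pointer and a scale from 1 to 9. Set it to 8: press the sleeve in to free it, turn it, and let it spring fully back out so that it is caught at 8, then let go of it. Leave the other things on the bench where they are.

Things in the scene. Friction and masses are not known exactly. Their poses are not given: they have to be found in the camera images.
- sleeve_grip (a point): Centre of the black ribbed sleeve (38 mm diameter, 45 mm long: 28 mm below to 17 mm beyond this point) at the punch's upper end; grip here, 119 mm above the bench. The punch is fixed and leans 30 degrees from vertical, roughly towards the robot. z: outward along the sleeve's axis (up, towards the robot); x: from the axis to the white pointer, turns with it. Moves along -z when pressed in.
- scale_face (a point): Centre of the face of the fixed aluminium scale drum (72 mm diameter) below the sleeve, on the sleeve's axis, 37 mm inward of sleeve_grip when the sleeve is out. Black numbers 1 to 9 stand round it, clockwise seen from the sleeve's free end, 5 at the far upper side. Axes: the base's (z vertical, x away from the robot), not tilted. A lamp head hangs behind and left, 0.23 m above the bench.
- sleeve (a joint): Angle of the sleeve, rad, growing clockwise seen from its free end (looking along -z of sleeve_grip). 0 = pointer at 1, 0.5 more per number: 3.5 = 8, 4.0 = 9; stops just beyond 1 and 9. Starts at 1, 2, 3 or 4. When out, teeth hold it at a number (0.06 play); pressed in it turns easily. Let out between numbers it slips into the nearer one. A grasp turns some 1.5 rad: regrasp.
- sleeve_press (a joint): How far the sleeve is pressed in along its axis, in m. 0 = fully out (caught); the catch is free from about 0.0055; bottom stop at 0.009. Spring: about 5.5 N at the start, 9 N at 0.006, 11 N at the stop.
- felt_stick: Bystander: pale felt stick, 17x105x12 mm, left of the punch. Origin at the centre of its underside.
- ring_clamp: Bystander: orange wooden ring clamp, 26x118x26 mm, left of the punch. Origin at the centre of its underside.
- brass_brush: Bystander: wooden brass brush, 18x189x24 mm, at the back left. Origin at the centre of its underside.
- borax_cone: Bystander: white blunt borax cone, 29 mm diameter, 41 mm high, left. Origin at the centre of its underside.
- tweezers: Bystander: steel tweezers, 14x142x9 mm, lying left of the punch. Origin at the centre of its underside.
- dividers: Bystander: steel spring dividers, 43x127x9 mm, lying left of the punch. Origin at the centre of its underside.
- chasing_hammer: Bystander: chasing hammer with wooden handle, 59x196x26 mm, lying left of the punch. Origin at the centre of its underside.

How it is judged:
At the end, for the whole second after the job is handed in: The sleeve's pointer stands at 8 (joint sleeve within 0.12 rad of 3.5), the sleeve is fully out (pressed in less than 1.5 mm), and each bystander is within 30 mm of where it stood (value of joint sleeve between 3.38 and 3.62 rad and value of joint sleeve_press below 0.0015 m and distance of each of felt_stick, ring_clamp, brass_brush, borax_cone, tweezers, dividers, chasing_hammer from where it was at the start of the episode below 0.03 m); the robot touches nothing.
It also fails if it takes over 67 s, if anything falls off the work surface, if the arm or the gripper's body presses on something with over 40 N, if the wrist force passes 120 N, or if a joint passes its speed limit or range.

ROBOT

A 6-joint arm with a two-finger parallel gripper is mounted at the origin on a cart in front of the work surface, level with it; the furniture and walls round the work are solid. World frame = base frame: x ahead of the robot, y to its left, z up, the work surface at z = 0. Lengths are in m, angles in rad, forces in N, time in s.
With the tool pointing down it reaches from about 0.4 to 0.825 m from the base axis. Payload 7 kg.
Tool frame: the origin (TCP) lies between the finger pads; the fingertips stand 11 mm ahead of it and the grasp point (between the pads) lies 8 mm behind it (arm.tips_ahead is the distance from the TCP to the fingertips, in m); z points along the fingers, x is the direction in which the jaws open and shut, and the axes are right-handed (so a half turn about z gives the same grasp; the last joint's range is limited). The gripper opens to 88 mm and grips with 3 to 60 N. Pads are 19 mm wide; open, the fingers measure 130 mm over their backs; the gripper's body (78 mm by 193 mm) begins 47 mm behind the grasp point.
Start: joints at [1.488, 0.359, 0.012, 0, -1.224, -0.288], TCP at [0.245, 0.629, 0.238] pointing down, gripper open.
Joint ranges: [-3.07, 3.07], [-1.43, 2.12], [-1.02, 1.25], [-3.03, 1.67], [-3.05, -0], [-3.03, 3.03]. Speed limits (rad/s): [2.39, 2.39, 3.01, 3.14, 3.14, 3.14].

INTERFACE

Orientations are given as [roll, pitch, yaw] about the fixed x, y, z axes, in that order (R = Rz(yaw) Ry(pitch) Rx(roll)).
In Python, from station import arm, optics, finder gives the robot as it stands. The module is installed in compiled form; this text tells all that it offers.
- The arm moves only by the tool apply_moves, never from a script. Its argument "increments" is one flat list of numbers, 6 for each row, row after row: the shift along the world's x, y, z in m, then the turn, a rotation vector about the world's x, y, z in rad. In form: [tx, ty, tz, rx, ry, rz, tx, ty, tz, rx, ry, rz, ...]. A call has 1 to 20 rows; each row shifts and turns the pose as measured when the row begins; what a row does not reach is not made up. A row lasts 1/12 s, in which the tool goes at most 41.7 mm and 7.16 degrees, less where a joint would pass 70% of its speed; a pose out of reach is approached as far as the arm can. A call with a gripper value outside its range is refused whole. "hand" is the closure, from 0 (fully open) to 1 (shut), set as the call begins (left out, the last holds). The fingers move at their own pace and stop on an object; "force" is the grip in N (left out, the last holds). Time passes only in rows, so rows that do not move let the fingers close. It gives the time, the measured TCP pose, the force and the opening at its end, in the units of the state.
- arm.get_state(): the state, without advancing time (a new reading comes with each control period).
- optics.grab_frame(name): name is "scene" or "top" or "wrist"; returns the picture (420x560x3 uint8, red, green, blue); there is no depth.
- optics.camera_model(name): a dict with "fx", "fy", "cx", "cy" (pixels), "world_to_cam" (4x4, takes a point from world to camera coordinates); the wrist camera has in their place "T_tool_cam" (4x4, takes a point from camera to tool coordinates, whose origin is the TCP and whose axes are the tool frame's). Camera axes: x right, y up, looking along -z (the intrinsics and any distortion apply to the point x, -y, -z); pixel columns grow to the right and rows downward; lengths in m; the calibration is good to about 2 mm. A picture is of the moment at which its call begins: read the wrist's pose just before it. camera_model takes no time and is no camera call.
- arm.job_done(): hands the job in, once; it reports no verdict.
Trained networks look in the newest picture that a camera, given by its name, has taken for a name from the list of things; names that differ only in an ending like _2 or _b are one class to them, and where a whole thing is asked for, a point or a joint stands for the part that bears it (a point fixed in the world has none). Each returns a list of dicts, best first, with "conf" (0 to 1); they miss things now and then, are a little off and sometimes report something else, mostly with a low value. They report only what shows in the picture. A call takes as long as a camera call.
- finder.find_in(camera, name): "box" ([left, top, right, bottom] in pixels, round what is visible of it).
- finder.landmark_of(camera, name): "point" ([column, row] in pixels: a listed point, or the origin of a listed thing).
The state is a dict: "t": time; "q": joint angles; "qd": joint speeds; "joint_efforts": joint torques, N m; "eef_pos": TCP position; "ee_rot": TCP orientation; "force": force on the tool from outside, world axes, zero at the start; "moment": the same for the moment, N m; "width": finger opening in m.
Only numpy, scipy, OpenCV 4.12 (cv2) and the standard library are available. Lean on these libraries where they do the work, as an engineer would, in place of code of your own. Each camera call takes 0.05 s, during which the arm holds its last target. There are 200 camera calls.

## Working session

There is one attempt and no reset: what is moved stays moved. The work goes in short steps, Python scripts to look and compute and a tool call to move; the robot and the scene stay as the last step left them, time stands still between calls to the robot, and variables do not carry over. Pictures are saved under pics/ and viewed, about 8 in all and at most 12, crops included, and the job is handed in when it is done.

Besides the shell and the picture viewer there is one more tool, called after ">>>" as name(argument=value, ...) on one line, values as JSON. apply_moves: Moves the arm, as the interface text tells. Its arguments: {"type":"object","properties":{"increments":{"type":"array"},"hand":{"type":"number"},"force":{"type":"number"}},"required":["increments"]}

```bash
mkdir -p pics; cat > h.py <<'E'
import numpy as np, cv2
from station import arm, optics, finder
from scipy.spatial.transform import Rotation as R
def save(cam,fn,crop=None,s=1):
    im=optics.grab_frame(cam)[:,:,::-1]
    if crop: im=im[crop[1]:crop[3],crop[0]:crop[2]]
    cv2.imwrite('pics/'+fn,cv2.resize(np.ascontiguousarray(im),None,fx=s,fy=s,interpolation=cv2.INTER_CUBIC))
def proj(cam,P):
    m=optics.camera_model(cam); T=cam_T(cam,m)
    p=T[:3,:3]@np.asarray(P)+T[:3,3]
    return np.array([m['cx']+m['fx']*p[0]/-p[2], m['cy']+m['fy']*-p[1]/-p[2]])
def cam_T(cam,m):
    if 'world_to_cam' in m: return np.array(m['world_to_cam'])
    s=arm.get_state(); W=np.eye(4); W[:3,:3]=R.from_euler('xyz',s['ee_rot']).as_matrix(); W[:3,3]=s['eef_pos']
    return np.linalg.inv(W@np.array(m['T_tool_cam']))
def ray(cam,px):
    m=optics.camera_model(cam); T=np.linalg.inv(cam_T(cam,m))
    d=np.array([(px[0]-m['cx'])/m['fx'],-(px[1]-m['cy'])/m['fy'],-1])
    return T[:3,3],T[:3,:3]@d
def at_z(cam,px,z):
    o,d=ray(cam,px); return o+d*(z-o[2])/d[2]
E
python3 - <<'E'
from h import *
print(arm.get_state()); print(optics.camera_model('scene').keys())
for c in ['scene','top','wrist']:
    im=optics.grab_frame(c); cv2.imwrite(f'pics/{c}0.png',im[:,:,::-1])
    m=optics.camera_model(c); 
    for n,z in [('sleeve_grip',.119),('scale_face',.087)]:
        l=finder.landmark_of(c,n)[:2]; print(c,n,l,[at_z(c,a['point'],z).round(4) for a in l])
    print(c,finder.find_in(c,'sleeve_grip')[:2])
E
```

```text
{'t': 0.0, 'q': array([ 1.48813814e+00,  3.59426731e-01,  1.10638001e-02, -3.74267917e-04,
       -1.22410786e+00, -2.88094399e-01]), 'qd': array([ 0.00184054, -0.00054382,  0.0001585 ,  0.00034299, -0.00148284,
        0.00010785]), 'joint_efforts': array([-1.44530886e-04, -5.82714021e+01,  2.93043727e+01,  6.99717969e+00,
        6.93194437e-03, -1.75071955e-04]), 'eef_pos': array([0.24441216, 0.62868594, 0.23659471]), 'ee_rot': array([-3.14145418e+00, -1.70543175e-03, -1.94167650e+00]), 'force': array([-1.03000055, -0.58428037, -0.69038275]), 'moment': array([ 0.00108113, -0.07031886,  0.01115571]), 'width': 0.0874316049011937}
dict_keys(['fx', 'fy', 'cx', 'cy', 'world_to_cam'])
scene sleeve_grip [{'point': [414.4, 278.2], 'conf': 0.65}] [array([ 0.4931, -0.2502,  0.119 ])]
scene scale_face [{'point': [415.2, 284.5], 'conf': 0.69}] [array([ 0.5119, -0.2523,  0.087 ])]
scene [{'box': [404.9, 266.3, 426.0, 290.4], 'conf': 0.72}]
top sleeve_grip [{'point': [422.7, 240.5], 'conf': 0.7}] [array([ 0.4995, -0.2463,  0.119 ])]
top scale_face [{'point': [418.5, 237.5], 'conf': 0.67}] [array([ 0.5067, -0.2473,  0.087 ])]
top [{'box': [410.2, 230.0, 433.8, 248.9], 'conf': 0.64}]
wrist sleeve_grip [] []
wrist scale_face [] []
wrist []
```

View pics/scene0.png

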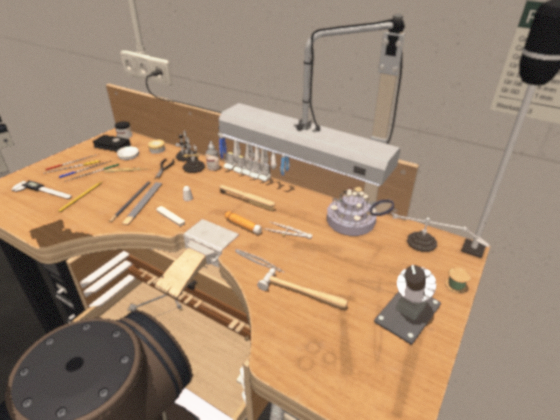

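View pics/top0.png

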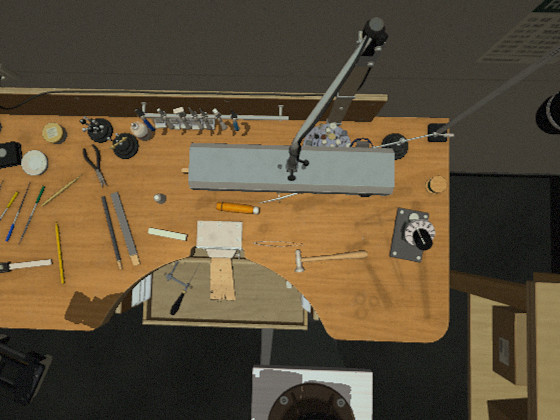

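The images show the punch at the right (scene ~(415,280), top ~(421,239)). The bystanders are to its left and the lamp bar is behind it. I'll move to a hover in front of the punch.

>>> apply_moves(increments=[0.018,-0.036,0.002,0,0,0,0.018,-0.036,0.002,0,0,0,0.018,-0.036,0.002,0,0,0,0.018,-0.036,0.002,0,0,0,0.018,-0.036,0.002,0,0,0,0.018,-0.036,0.002,0,0,0,0.018,-0.036,0.002,0,0,0,0.018,-0.036,0.002,0,0,0,0.018,-0.036,0.002,0,0,0,0.018,-0.036,0.002,0,0,0,0,-0.036,0.002,0,0,0,0,-0.036,0.002,0,0,0,0,-0.036,0.002,0,0,0,0,-0.036,0.002,0,0,0,0,-0.036,0.002,0,0,0,0,-0.036,0.002,0,0,0,0,-0.036,0.002,0,0,0,0,-0.036,0.002,0,0,0,0,-0.036,0.002,0,0,0,0,-0.036,0.002,0,0,0], hand=0)

```text
t: 2.27
eef_pos: [0.4229, -0.1165, 0.2808]
ee_rot: [-3.132, 0.008, -1.929]
force: [1.7, 0.0, -0.4]
width: 0.0877
```

```bash
cat > plan.py <<'E'
from h import *
import sys
def plan(P,z,x,n=None):
    s=arm.get_state(); z=np.array(z)/np.linalg.norm(z); x=np.array(x,float); x-=z*(x@z); x/=np.linalg.norm(x)
    Rt=np.column_stack([x,np.cross(z,x),z]); Rc=R.from_euler('xyz',s['ee_rot']).as_matrix()
    d=np.array(P)-s['eef_pos']; rv=R.from_matrix(Rt@Rc.T).as_rotvec()
    print('t',s['t'],'q',s['q'].round(2),'pos',s['eef_pos'].round(4),'d',d.round(4),'rv',rv.round(4),np.linalg.norm(rv).round(3))
E
python3 - <<'E'
from plan import *
plan([.422,-.239,.249],[.497,-.055,-.866],[-.36,-.93,0])
E
```

```text
t 2.2667 q [ 0.18 -0.08 -0.41 -0.   -1.23  1.03] pos [ 0.4229 -0.1165  0.2808] d [-0.0009 -0.1225 -0.0318] rv [-0.0677 -0.5077  0.0208] 0.513
```

>>> apply_moves(increments=[0,-0.02,-0.004,-0.011,-0.085,0.003,0,-0.02,-0.004,-0.011,-0.085,0.003,0,-0.02,-0.004,-0.011,-0.085,0.003,0,-0.02,-0.004,-0.011,-0.085,0.003,0,-0.02,-0.004,-0.011,-0.085,0.003,0,-0.015,-0.004,-0.011,-0.085,0.003,0,0,0,0,0,0,0,0,0,0,0,0])

```text
t: 2.93
eef_pos: [0.4213, -0.2439, 0.2591]
ee_rot: [-2.597, 0.117, -1.886]
force: [0.3, -0.5, 0.6]
width: 0.0876
```

```bash
python3 - <<'E'
from plan import *
plan([.422,-.239,.249],[.497,-.055,-.866],[-.36,-.93,0])
save('wrist','w1.png')
for n,z in [('sleeve_grip',.119),('scale_face',.087)]:
    l=finder.landmark_of('wrist',n)[:2]; print(n,[(a,at_z('wrist',a['point'],z).round(4)) for a in l])
print(finder.find_in('wrist','sleeve_grip')[:1])
print(np.array(optics.camera_model('wrist')['T_tool_cam']).round(3))
E
```

```text
t 2.9333 q [-0.12 -0.27 -0.74  0.01 -0.55  1.33] pos [ 0.4213 -0.2439  0.2591] d [ 0.0007  0.0049 -0.0101] rv [0.0053 0.0316 0.0123] 0.034
sleeve_grip [({'point': [278.7, 205.8], 'conf': 0.62}, array([ 0.4987, -0.2463,  0.119 ]))]
scale_face [({'point': [278.8, 201.1], 'conf': 0.8}, array([ 0.5142, -0.2466,  0.087 ]))]
[{'box': [257.0, 184.1, 301.9, 227.4], 'conf': 0.93}]
[[ 1.    -0.001  0.    -0.   ]
 [-0.001 -0.958 -0.287 -0.075]
 [ 0.001  0.287 -0.958 -0.148]
 [ 0.     0.     0.     1.   ]]
```

View pics/w1.png

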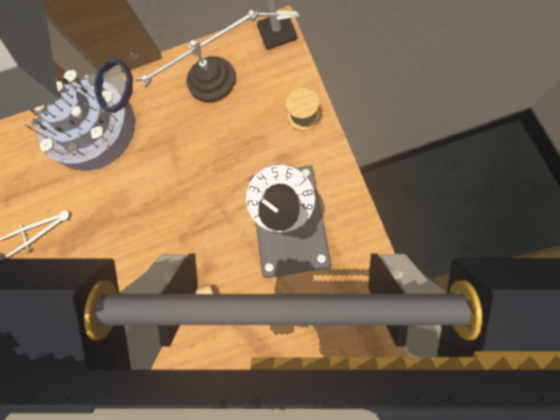

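```bash
python3 - <<'E'
from h import *
save('wrist','w2.png',(220,140,350,290),4)
a,b,c=[at_z('wrist',p,.008) for p in [(268,268),(321,260),(305,172)]]
print(a,b,c,a-b,b-c)
E
```

```text
[ 0.46353237 -0.20531643  0.008     ] [ 0.45218546 -0.26963842  0.008     ] [ 0.56623585 -0.28796848  0.008     ] [0.01134691 0.06432198 0.        ] [-0.11405039  0.01833006  0.        ]
```

View pics/w2.png

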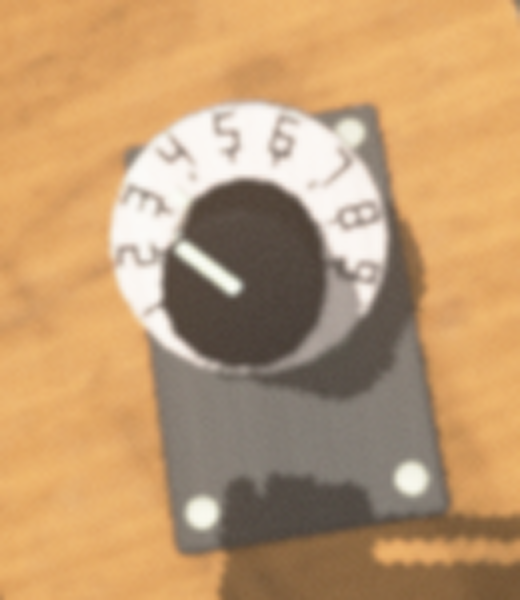

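```bash
cat > mdl.py <<'E'
from h import *
a=np.array([-.4925,.085,.866]); a/=np.linalg.norm(a); C=np.array([.4985,-.2465,.119])
up=np.array([0,0,1])-a*a[2]; up/=np.linalg.norm(up)   # direction of 5 (far upper)
def dirn(q): # joint angle -> pointer direction; clockwise seen from free end = -about a
    return R.from_rotvec(-a*(q-2.0)).apply(up)
E
python3 - <<'E'
from mdl import *
im=optics.grab_frame('wrist')[:,:,::-1].copy()
crop=lambda p:(p-[220,140])*4
big=cv2.resize(im[140:290,220:350],None,fx=4,fy=4,interpolation=cv2.INTER_CUBIC)
th=np.linspace(0,2*np.pi,60)
for h,r,c in [(.017,.019,(0,255,0)),(-.037,.036,(0,0,255))]:
    pts=np.array([crop(proj('wrist',C+a*h+r*dirn(t))) for t in th]); cv2.polylines(big,[pts.astype(int)],True,c,1)
for n in range(1,10):
    q=(n-1)*.5
    p=crop(proj('wrist',C+a*-.037+.03*dirn(q))); cv2.circle(big,tuple(p.astype(int)),3,(255,0,0),-1)
    v=crop(proj('wrist',C+a*.017+.018*dirn(q)))-crop(proj('wrist',C+a*.017)); print(n,np.degrees(np.arctan2(-v[0],-v[1])).round(1))
print('obs',np.degrees(np.arctan2(58,45)))
cv2.imwrite('pics/ov1.png',big)
E
```

```text
1 123.7
2 95.6
3 67.9
4 39.8
5 10.7
6 -18.9
7 -48.2
8 -76.6
9 -104.3
obs 52.193470055295535
```

View pics/ov1.png

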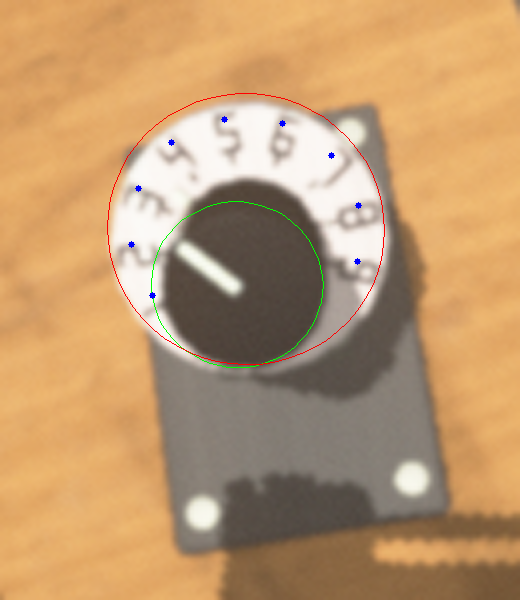

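```bash
sed -i 's/C=np.array(.*/C=np.array([.497,-.2477,.119])/' mdl.py; python3 - <<'E'
from plan import *; from mdl import *
plan(C+.06*a,-a,[.42,-.91,0])
E
```

```text
t 3.2333 q [-0.11 -0.27 -0.74  0.01 -0.55  1.33] pos [ 0.4231 -0.2426  0.2591] d [ 0.0443 -0.     -0.0882] rv [-0.3809  0.086   0.6045] 0.72
```

>>> apply_moves(increments=[0.0055,0,-0.011,-0.048,0.011,0.0755,0.0055,0,-0.011,-0.048,0.011,0.0755,0.0055,0,-0.011,-0.048,0.011,0.0755,0.0055,0,-0.011,-0.048,0.011,0.0755,0.0055,0,-0.011,-0.048,0.011,0.0755,0.0055,0,-0.011,-0.048,0.011,0.0755,0.0055,0,-0.011,-0.048,0.011,0.0755,0.0055,0,-0.011,-0.048,0.011,0.0755,0,0,0,0,0,0,0,0,0,0,0,0])

```text
t: 4.07
eef_pos: [0.4774, -0.2369, 0.1699]
ee_rot: [-2.695, -0.274, -1.22]
force: [-0.4, -0.3, 0.6]
width: 0.0876
```

```bash
cat > ov.py <<'E'
from mdl import *
def overlay(fn,press=0,x0=180,y0=120,w=200,hh=200,s=3):
    im=optics.grab_frame('wrist')[:,:,::-1]
    crop=lambda p:(p-[x0,y0])*s
    big=cv2.resize(np.ascontiguousarray(im[y0:y0+hh,x0:x0+w]),None,fx=s,fy=s,interpolation=cv2.INTER_CUBIC)
    th=np.linspace(0,2*np.pi,60)
    for h,r,c in [(.017-press,.019,(0,255,0)),(-.037,.036,(0,0,255))]:
        pts=np.array([crop(proj('wrist',C+a*h+r*dirn(t))) for t in th]); cv2.polylines(big,[pts.astype(int)],True,c,1)
    for n in range(1,10):
        q=(n-1)*.5
        p=crop(proj('wrist',C+a*(.017-press)+.019*dirn(q))); cv2.circle(big,tuple(p.astype(int)),2,(255,0,0),-1)
        p=crop(proj('wrist',C+a*-.037+.03*dirn(q))); cv2.circle(big,tuple(p.astype(int)),2,(255,0,255),-1)
    cv2.imwrite('pics/'+fn,big)
E
python3 - <<'E'
from plan import *; from ov import *
plan(C-.006*a,-a,[.42,-.91,0])
print(proj('wrist',C))
x,y=proj('wrist',C).astype(int)
overlay('ov2.png',0,max(0,x-120),max(0,y-100),240,200)
for n,z in [('sleeve_grip',.119),('scale_face',.087)]:
    print(n,[(b,at_z('wrist',b['point'],z).round(4)) for b in finder.landmark_of('wrist',n)[:1]],C,C-.037*a)
E
```

```text
t 4.0667 q [-0.06 -0.06 -0.87  0.2  -0.24  1.86] pos [ 0.4774 -0.2369  0.1699] d [ 0.0225 -0.0113 -0.0561] rv [ 0.0183 -0.0074 -0.0414] 0.046
[290.16377258 251.14542109]
sleeve_grip [({'point': [288.7, 249.0], 'conf': 0.58}, array([ 0.4982, -0.2467,  0.119 ]))] [ 0.497  -0.2477  0.119 ] [ 0.51522489 -0.25084541  0.08695379]
scale_face [({'point': [286.8, 230.1], 'conf': 0.92}, array([ 0.5161, -0.2492,  0.087 ]))] [ 0.497  -0.2477  0.119 ] [ 0.51522489 -0.25084541  0.08695379]
```

View pics/ov2.png

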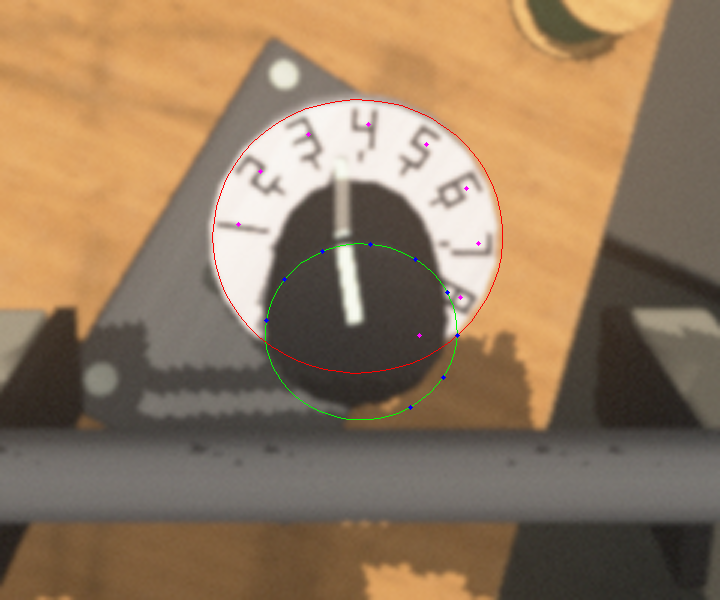

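```bash
cat > fit.py <<'E'
from h import *
from scipy.optimize import least_squares
def geom(p):
    az,til=p[2],p[3]; a=np.array([-np.sin(til)*np.cos(az),np.sin(til)*np.sin(az),np.cos(til)])
    up=np.array([0,0,1])-a*a[2]; up/=np.linalg.norm(up); C=np.array([p[0],p[1],.119])
    return a,C,lambda q:R.from_rotvec(-a*(q-2.0)).apply(up)
E
python3 - <<'E'
from fit import *
x,y=170,151
px=lambda u,v:np.array([u/3+x,v/3+y])
# ticks of the scale, radius unknown r; drum edge: left, top, right ; pointer at rim and base
ticks={2:(280,188),3:(319,163),4:(361,157),5:(402,170),6:(437,205),7:(443,243)}
edge=[(212,237),(357,100),(502,232)]
def res(p):
    a,C,d=geom(p); F=C-.037*a; o=[]
    for n,t in ticks.items(): o+=list(proj('wrist',F+p[4]*d(.5*(n-1)+p[7]))-px(*t))
    for t in edge:
        ds=[proj('wrist',F+.036*d(k)) for k in np.linspace(0,6.28,90)]
        i=np.min([np.linalg.norm(z-px(*t)) for z in ds]); o.append(i)
    D=d(p[5])
    o+=list(proj('wrist',C+.017*a+.019*D)-px(345,238))
    o+=list(proj('wrist',C+.017*a+.002*D)-px(354,325))
    o+=list(1*(proj('wrist',C+p[6]*a+.019*D)-px(342,163)))
    o+=[(p[3]-np.pi/6)*50,(p[2]-.165)*15,p[7]*20]
    return np.array(o)
for q0 in (1.0,1.5):
    s=least_squares(res,[.498,-.247,.165,np.pi/6,.022,q0,-.028,0],x_scale=[.01,.01,.1,.1,.01,.1,.01,.1]); print(s.x.round(4),s.cost, s.fun.round(1))
E
```

```text
Traceback (most recent call last):
  File "h.py", line 9, in proj
    m=optics.camera_model(cam); T=cam_T(cam,m)
                                  ~~~~~^^^^^^^
  File "h.py", line 14, in cam_T
    s=arm.get_state(); W=np.eye(4); W[:3,:3]=R.from_euler('xyz',s['ee_rot']).as_matrix(); W[:3,3]=s['eef_pos']
ValueError: time passes only in moves, steps and waits
```

```bash
sed -i 's/^def cam_T/_S={}\ndef cam_T/; s/    s=arm.get_state(); W=np.eye/    s=_S.setdefault("s",None) or _S.update(s=arm.get_state()) or _S["s"]; W=np.eye/' h.py
sed -i 's/^def save/def fresh(): _S.clear()\ndef save/' h.py
cat > fit2.py <<'E'
from fit import *
x,y=170,151
px=lambda u,v:np.array([u/3+x,v/3+y])
ticks={2:(280,188),3:(319,163),4:(361,157),5:(402,170),6:(437,205),7:(443,243)}
edge=[(212,237),(357,100),(502,232)]
def res(p):
    a,C,d=geom(p); F=C-.037*a; o=[]
    for n,t in ticks.items(): o+=list(proj('wrist',F+p[4]*d(.5*(n-1)+p[7]))-px(*t))
    for t in edge:
        o.append(min(np.linalg.norm(proj('wrist',F+.036*d(k))-px(*t)) for k in np.linspace(0,6.28,60)))
    D=d(p[5])
    o+=list(proj('wrist',C+.017*a+.019*D)-px(345,238))
    o+=list(proj('wrist',C+.017*a+.002*D)-px(354,325))
    o+=list(proj('wrist',C+p[6]*a+.019*D)-px(342,163))
    o+=[(p[3]-np.pi/6)*50,(p[2]-.165)*15,p[7]*20]
    return np.array(o)
for q0 in (1.0,1.5):
    s=least_squares(res,[.498,-.247,.165,np.pi/6,.022,q0,-.028,0],x_scale=[.01,.01,.1,.1,.01,.1,.01,.1]); print(s.x.round(4),s.cost, s.fun.round(1))
E
timeout 200 python3 fit2.py
```

```text
Traceback (most recent call last):
  File "fit2.py", line 18, in <module>
    s=least_squares(res,[.498,-.247,.165,np.pi/6,.022,q0,-.028,0],x_scale=[.01,.01,.1,.1,.01,.1,.01,.1]); print(s.x.round(4),s.cost, s.fun.round(1))
  File "fit2.py", line 10, in res
    o.append(min(np.linalg.norm(proj('wrist',F+.036*d(k))-px(*t)) for k in np.linspace(0,6.28,60)))
             ~~~^^^^^^^^^^^^^^^^^^^^^^^^^^^^^^^^^^^^^^^^^^^^^^^^^^^^^^^^^^^^^^^^^^^^^^^^^^^^^^^^^^
  File "fit2.py", line 10, in <genexpr>
    o.append(min(np.linalg.norm(proj('wrist',F+.036*d(k))-px(*t)) for k in np.linspace(0,6.28,60)))
                                ~~~~^^^^^^^^^^^^^^^^^^^^^
  File "h.py", line 10, in proj
    m=optics.camera_model(cam); T=cam_T(cam,m)
ValueError: time passes only in moves, steps and waits
```

Camera-model reads are limited too, so I'll cache them.

```bash
python3 - <<'E'
s=open('h.py').read()
s=s.replace("m=optics.camera_model(cam)","m=_M(cam)").replace("_S={}","_S={}\nimport functools\n_M=functools.cache(optics.camera_model)")
open('h.py','w').write(s)
E
timeout 300 python3 fit2.py 2>&1 | tail -12
```

```text
[ 0.4975 -0.2475  0.145   0.5191  0.0222  1.2948 -0.0415  0.0371] 9.644790317516687 [ 0.8 -0.1 -0.4 -0.5  0.4 -0.7  0.7 -0.1 -1.3 -1.1 -0.5 -0.2  1.2  1.5
  2.1  0.2  1.8  1.2 -0.6 -0.1  0.  -0.2 -0.3  0.7]
[ 0.4975 -0.2475  0.145   0.5191  0.0222  1.2948 -0.0415  0.0371] 9.644790339895728 [ 0.8 -0.1 -0.4 -0.5  0.4 -0.7  0.7 -0.1 -1.3 -1.1 -0.5 -0.2  1.2  1.5
  2.1  0.2  1.8  1.2 -0.6 -0.1  0.  -0.2 -0.3  0.7]
```

```bash
python3 - <<'E'
s=open('fit2.py').read()
s=s.replace("C+.017*a+.002*D","C+.017*a+p[8]*D").replace("C+p[6]*a+.019*D","C-.028*a+p[6]*D")
s=s.replace("p[7]*20]","p[7]*20,(p[5]-Q)*100]")
s=s.replace("px(342,163)))","px(342,163)))\n    for k,t in zip(p[9:11],[(262,337),(442,320)]): o+=list(proj('wrist',C+.017*a+.019*d(k))-px(*t))")
s=s.replace("for q0 in (1.0,1.5):","for q0 in (1.0,1.5):\n    Q=q0")
s=s.replace(",q0,-.028,0]",",q0,.025,0,.002,0,3.2]").replace(".01,.1,.01,.1]",".01,.1,.01,.1,.01,.1,.1]")
open('fit3.py','w').write(s)
E
timeout 400 python3 fit3.py 2>&1 | tail -12
```

```text
[ 4.9880e-01 -2.4720e-01  2.9120e-01  4.8610e-01  2.2400e-02  1.0252e+00
  2.2900e-02 -1.3880e-01 -8.0000e-04  0.0000e+00  3.2000e+00] 43.007120109836634 [ 2.   1.8  0.3  0.8  1.1  0.   1.7  0.1  0.3 -1.   2.   0.2  1.3  0.9
  0.7 -5.1 -2.2  1.3 -0.4 -3.3  1.  -1.9  1.9 -2.8  2.5]
[ 4.9680e-01 -2.4650e-01  1.4130e-01  5.3550e-01  2.2200e-02  1.4748e+00
  2.2300e-02  6.3400e-02  2.2000e-03  0.0000e+00  3.2000e+00] 34.4439293381016 [ 0.  -0.9 -0.9 -1.1  0.  -0.9  0.3 -0.  -2.  -0.8 -1.5  0.2  2.3  0.7
  2.7  3.9  2.5 -0.2 -0.   3.9  0.2  0.6 -0.4  1.3 -2.5]
```

```bash
sed -i 's/^a=.*/a=np.array([-.494,.078,.866]); a\/=np.linalg.norm(a); C=np.array([.4974,-.247,.119])/' mdl.py; python3 - <<'E'
from plan import *; from mdl import *
plan(C-.004*a,-a,[.42,-.91,0])
E
```

```text
t 4.2167 q [-0.06 -0.06 -0.87  0.2  -0.24  1.86] pos [ 0.4775 -0.2372  0.1711] d [ 0.0219 -0.0101 -0.0556] rv [ 0.0249 -0.006  -0.0379] 0.046
```

>>> apply_moves(increments=[-0.005,-0.0025,0,0.012,-0.003,-0.019,-0.005,-0.0025,0,0.012,-0.003,-0.019,0,0,0,0,0,0,0.005,-0.0008,-0.0086,0,0,0,0.005,-0.0008,-0.0086,0,0,0,0.005,-0.0008,-0.0086,0,0,0,0.005,-0.0008,-0.0086,0,0,0,0.005,-0.0008,-0.0086,0,0,0,0.005,-0.0008,-0.0086,0,0,0,0,0,0,0,0,0,0,0,0,0,0,0])

```text
t: 5.13
eef_pos: [0.5037, -0.2492, 0.1305]
ee_rot: [-2.656, -0.252, -1.275]
force: [-1.1, -0.6, 0.4]
width: 0.0878
```

```bash
python3 - <<'E'
from plan import *; from mdl import *
plan(C-.004*a,-a,[.42,-.91,0])
E
```

```text
t 5.1333 q [-0.14  0.06 -0.96  0.4  -0.01  1.66] pos [ 0.5037 -0.2492  0.1305] d [-0.0043  0.0019 -0.015 ] rv [-0.0071  0.0197  0.0072] 0.022
```

>>> apply_moves(increments=[-0.008,0.002,0.003,0.007,0.05,0,-0.008,0.002,0.003,0.007,0.05,0,0,0,0,0,0,0,0,0,0,0,0,0])

```text
t: 5.47
eef_pos: [0.4897, -0.2489, 0.1376]
ee_rot: [-2.734, -0.22, -1.262]
force: [-0.2, -0.3, -0.6]
width: 0.0879
```

```bash
python3 - <<'E'
from plan import *; from mdl import *
plan(C+.02*a,-a,[.42,-.91,0])
E
```

```text
t 5.4667 q [-0.1   0.04 -0.8   0.11 -0.27  1.92] pos [ 0.4897 -0.2489  0.1376] d [-0.0022  0.0034 -0.0013] rv [-0.0152 -0.0624  0.0125] 0.065
```

```bash
python3 - <<'E'
from plan import *; from mdl import *
plan(C+.002*a,[.457,-.072,-.887],[.42,-.91,0])
print([at_z('top',p,.25).round(3) for p in [(393,190),(393,150),(190,190)]])
E
```

```text
t 5.4667 q [-0.1   0.04 -0.8   0.11 -0.27  1.92] pos [ 0.4897 -0.2489  0.1376] d [ 0.0067  0.002  -0.0168] rv [-0.0127 -0.0193  0.0218] 0.032
[array([ 0.602, -0.138,  0.25 ]), array([ 0.686, -0.137,  0.25 ]), array([0.591, 0.286, 0.25 ])]
```

>>> apply_moves(increments=[0.002,0.0007,-0.0056,-0.004,-0.006,0.007,0.002,0.0007,-0.0056,-0.004,-0.006,0.007,0.002,0.0007,-0.0056,-0.004,-0.006,0.007,0,0,0,0,0,0,0,0,0,0,0,0])

```text
t: 5.88
eef_pos: [0.4974, -0.2457, 0.1224]
ee_rot: [-2.707, -0.239, -1.248]
force: [0.1, -0.3, 0.1]
width: 0.0875
```

```bash
python3 - <<'E'
from plan import *; from mdl import *
plan(C+.002*a,[.457,-.072,-.887],[.42,-.91,0])
E
```

```text
t 5.8833 q [-0.09  0.07 -0.87  0.19 -0.14  1.86] pos [ 0.4974 -0.2457  0.1224] d [-0.001  -0.0012 -0.0016] rv [-0.0024  0.0122  0.0012] 0.012
```

>>> apply_moves(increments=[-0.001,-0.001,-0.001,0,0,0,0,0,0,0,0,0,0,0,0,0,0,0,0,0,0,0,0,0,0,0,0,0,0,0,0,0,0,0,0,0,0,0,0,0,0,0,0,0,0,0,0,0,0,0,0,0,0,0,0,0,0,0,0,0], hand=1, force=35)

```text
t: 6.72
eef_pos: [0.4969, -0.2478, 0.1233]
ee_rot: [-2.703, -0.24, -1.252]
force: [0.8, 2.6, -1.1]
width: 0.0376
```

```bash
python3 - <<'E'
from plan import *; from mdl import *
plan(C+.002*a,[.457,-.072,-.887],[.42,-.91,0]); s=arm.get_state(); print(s['width'],s['force'],s['moment'], s['force']@a)
E
```

```text
t 6.7167 q [-0.1   0.07 -0.87  0.18 -0.14  1.87] pos [ 0.4969 -0.2478  0.1233] d [-0.0005  0.0009 -0.0026] rv [-0.0026  0.0163  0.0038] 0.017
0.03757570989954952 [ 0.76664886  2.56796835 -1.13046832] [1.02079094 1.62835323 0.51245826] -1.1573645900513674
```

>>> apply_moves(increments=[0.001,-0.0002,-0.0018,0,0,0,0.001,-0.0002,-0.0018,0,0,0,0.001,-0.0002,-0.0018,0,0,0,0.001,-0.0002,-0.0018,0,0,0,0,0,0,0,0,0])

```text
t: 7.13
eef_pos: [0.4996, -0.2483, 0.1184]
ee_rot: [-2.7, -0.242, -1.253]
force: [-6.2, 6.1, 8.3]
width: 0.0372
```

```bash
cat >> plan.py <<'E'
def st():
    from mdl import a,C
    s=arm.get_state(); r=R.from_euler('xyz',s['ee_rot']).as_matrix(); d=s['eef_pos']-C; h=d@a
    print('t',round(s['t'],2),'q',s['q'].round(3),'h along a',round(h*1e3,1),'perp',((d-h*a)*1e3).round(1),'F',s['force'].round(1),'Fa',round(s['force']@a,1),'M',s['moment'].round(2),'w',round(s['width'],4),'z',r[:,2].round(3),'x',r[:,0].round(3))
E
python3 -c "from plan import *; st()"
```

```text
t 7.13 q [-0.102  0.082 -0.882  0.213 -0.11   1.84 ] h along a -1.7 perp [ 1.4 -1.2  0.9] F [-6.2  6.1  8.3] Fa 10.7 M [1.55 2.16 0.68] w 0.0372 z [ 0.474 -0.072 -0.878] x [ 0.304 -0.922  0.239]
```

>>> apply_moves(increments=[0.001,-0.0002,-0.0018,0,0,0,0.0005,0,-0.001,0,0,0,0,0,0,0,0,0])

```text
t: 7.38
eef_pos: [0.4996, -0.2483, 0.1185]
ee_rot: [-2.697, -0.244, -1.254]
force: [-5.0, 3.7, 8.6]
width: 0.0374
```

```bash
python3 -c "from plan import *; st()"
```

```text
t 7.38 q [-0.105  0.081 -0.894  0.236 -0.096  1.819] h along a -1.6 perp [ 1.4 -1.1  0.9] F [-5.   3.7  8.6] Fa 10.2 M [1.02 2.15 0.44] w 0.0374 z [ 0.477 -0.073 -0.876] x [ 0.303 -0.922  0.241]
```

>>> apply_moves(increments=[0.0015,-0.0002,-0.0026,0,0,0,0.0015,-0.0002,-0.0026,0,0,0,0.0015,-0.0002,-0.0026,0,0,0,0.0015,-0.0002,-0.0026,0,0,0])

```text
t: 7.72
eef_pos: [0.5018, -0.2489, 0.1147]
ee_rot: [-2.69, -0.246, -1.256]
force: [-30.5, 21.4, 40.1]
width: 0.0372
```

```bash
python3 -c "from plan import *; st()"
```

```text
t 7.72 q [-0.13   0.089 -0.947  0.376 -0.026  1.699] h along a -6.1 perp [ 1.4 -1.4  0.9] F [-30.5  21.4  40.1] Fa 51.5 M [6.03 4.36 3.04] w 0.0372 z [ 0.483 -0.073 -0.873] x [ 0.301 -0.922  0.243]
```

>>> apply_moves(increments=[0,0,0,0.048,0.001,-0.087,0,0,-0.0005,0.048,0.001,-0.087,0.0005,0,-0.001,0.048,-0.007,-0.087,0.0005,0,-0.001,0.048,-0.007,-0.087])

```text
t: 8.05
eef_pos: [0.5013, -0.2484, 0.1154]
ee_rot: [-2.645, -0.052, -1.62]
force: [-4.8, 0.1, 8.4]
width: 0.0374
```

```bash
python3 -c "from plan import *; st()"
```

```text
t 8.05 q [-0.102  0.091 -0.873  0.19  -0.11   1.453] h along a -5.2 perp [ 1.4 -1.   0.9] F [-4.8  0.1  8.4] Fa 9.6 M [ 0.02  2.11 -0.11] w 0.0374 z [ 0.473 -0.069 -0.878] x [-0.049 -0.997  0.052]
```

>>> apply_moves(increments=[0.0006,0,-0.001,0.047,-0.007,-0.088,0.0006,0,-0.001,0.047,-0.007,-0.088,0.0006,0,-0.001,0.047,-0.007,-0.088,0.0006,0,-0.001,0.047,-0.007,-0.088,0.0006,0,-0.001,0.047,-0.007,-0.088])

```text
t: 8.47
eef_pos: [0.5017, -0.2484, 0.1148]
ee_rot: [-2.674, 0.195, -2.089]
force: [-16.3, 2.4, 20.4]
width: 0.0376
```

```bash
python3 -c "from plan import *; st()"
```

```text
t 8.47 q [-0.117  0.09  -0.926  0.325 -0.054  0.803] h along a -5.9 perp [ 1.4 -1.   0.9] F [-16.3   2.4  20.4] Fa 25.9 M [0.5  2.86 0.04] w 0.0376 z [ 0.477 -0.074 -0.876] x [-0.486 -0.852 -0.193]
```

>>> apply_moves(increments=[0.0004,0,-0.0006,0.047,-0.007,-0.088,0.0004,0,-0.0006,0.047,-0.007,-0.088,0.0005,0,-0.0008,0.047,-0.007,-0.088,0.0005,0,-0.0008,0.047,-0.007,-0.088,0.0005,0,-0.0008,0.047,-0.007,-0.088])

```text
t: 8.88
eef_pos: [0.5017, -0.2486, 0.115]
ee_rot: [-2.825, 0.401, -2.597]
force: [-13.6, 9.4, 16.3]
width: 0.037
```

```bash
python3 -c "from plan import *; st()"
```

```text
t 8.88 q [-0.128  0.089 -0.946  0.384 -0.033  0.227] h along a -5.8 perp [ 1.5 -1.1  0.9] F [-13.6   9.4  16.3] Fa 21.6 M [2.91 2.58 1.32] w 0.037 z [ 0.479 -0.074 -0.875] x [-0.787 -0.477 -0.39 ]
```

>>> apply_moves(increments=[0.0004,0,-0.0006,0.03,-0.004,-0.055,-0.001,0.0002,0.0018,0,0,0,-0.001,0.0002,0.0018,0,0,0,-0.001,0.0002,0.0018,0,0,0,-0.001,0.0002,0.0018,0,0,0,0,0,0,0,0,0,0,0,0,0,0,0])

```text
t: 9.47
eef_pos: [0.4972, -0.2479, 0.1228]
ee_rot: [-2.857, 0.426, -2.678]
force: [-2.5, 0.2, 4.3]
width: 0.0373
```

```bash
python3 -c "from plan import *; st()"
```

```text
t 9.47 q [-0.103  0.068 -0.896  0.235 -0.103  0.278] h along a 3.3 perp [ 1.4 -1.2  0.9] F [-2.5  0.2  4.3] Fa 4.9 M [ 0.11  1.27 -0.59] w 0.0373 z [ 0.48  -0.074 -0.874] x [-0.815 -0.407 -0.413]
```

>>> apply_moves(increments=[0,0,0,0,0,0,0,0,0,0,0,0,0,0,0,0,0,0,0,0,0,0,0,0,0,0,0,0,0,0,0,0,0,0,0,0,-0.006,0.001,0.0104,0,0,0,-0.006,0.001,0.0104,0,0,0,-0.006,0.001,0.0104,0,0,0,-0.006,0.001,0.0104,0,0,0,-0.006,0.001,0.0104,0,0,0,0,0,0,0,0,0,0,0,0,0,0,0], hand=0)

```text
t: 10.55
eef_pos: [0.4657, -0.2418, 0.1747]
ee_rot: [-2.859, 0.423, -2.676]
force: [-0.8, 0.5, -0.1]
width: 0.0878
```

```bash
python3 - <<'E'
from plan import *; st()
from ov import *
x,y=proj('wrist',C).astype(int); x=max(0,x-120);y=max(0,y-100); print(x,y)
overlay('ov3.png',0,x,y,240,200)
E
```

```text
t 10.55 q [-0.082 -0.074 -0.828  0.105 -0.316  0.395] h along a 64.3 perp [ 0.   0.2 -0. ] F [-0.8  0.5 -0.1] Fa 0.3 M [ 0.23  1.54 -0.01] w 0.0878 z [ 0.477 -0.072 -0.876] x [-0.815 -0.41  -0.41 ]
158 128
```

View pics/ov3.png

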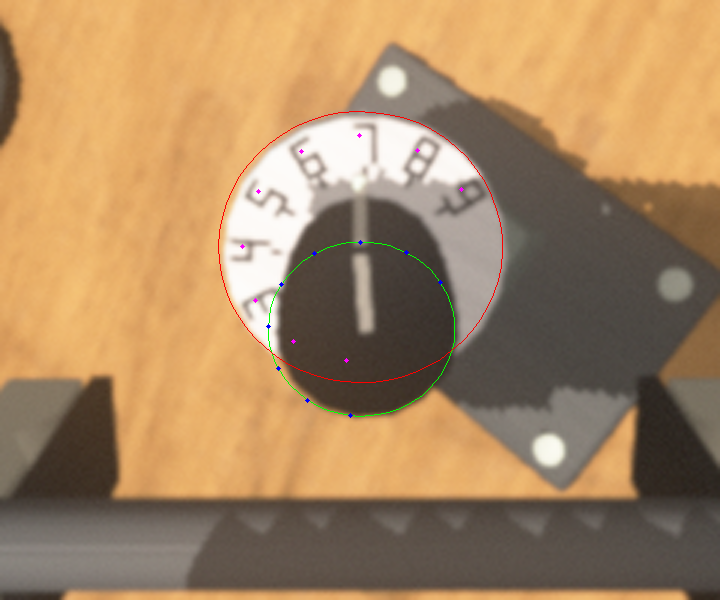

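The overlay shows the pointer foot at (360,185), in line with the 7, so it started at 4. One more click is needed. I'll turn the open gripper back and regrasp.

>>> apply_moves(increments=[0,0,0,-0.055,0.008,0.101,0,0,0,-0.055,0.008,0.101,0,0,0,-0.055,0.008,0.101,0,0,0,-0.055,0.008,0.101,0,0,0,-0.055,0.008,0.101,0,0,0,-0.055,0.008,0.101,0,0,0,-0.055,0.008,0.101,0,0,0,-0.055,0.008,0.101,0,0,0,0,0,0,0,0,0,0,0,0])

```text
t: 11.43
eef_pos: [0.4652, -0.2419, 0.1653]
ee_rot: [-2.648, 0.023, -1.768]
force: [-0.2, -0.2, 0.2]
width: 0.0874
```

```bash
python3 - <<'E'
from plan import *; st(); from mdl import *
plan(C+.004*a+[.001,-.001,.0005],[.457,-.072,-.887],[0,-1,0])
E
```

```text
t 11.43 q [-0.082 -0.058 -0.841  0.118 -0.297  1.346] h along a 56.4 perp [-4.4  0.7 -2.6] F [-0.2 -0.2  0.2] Fa 0.2 M [ 0.21  1.53 -0.03] w 0.0874 z [ 0.469 -0.073 -0.88 ] x [-0.196 -0.98  -0.023]
t 11.4333 q [-0.08 -0.06 -0.84  0.12 -0.3   1.35] pos [ 0.4652 -0.2419  0.1653] d [ 0.0313 -0.0058 -0.0424] rv [-0.0846  0.0268  0.1636] 0.186
```

>>> apply_moves(increments=[0.005,-0.001,0.002,0,0.013,0,0.0044,-0.0008,-0.0074,0,0,0,0.0044,-0.0008,-0.0074,0,0,0,0.0044,-0.0008,-0.0074,0,0,0,0.0044,-0.0008,-0.0074,0,0,0,0.0044,-0.0008,-0.0074,0,0,0,0.0044,-0.0008,-0.0074,0,0,0,0,0,0,0,0,0,0,0,0,0,0,0])

```text
t: 12.18
eef_pos: [0.4977, -0.2479, 0.1158]
ee_rot: [-2.668, 0.034, -1.794]
force: [0.3, 0.5, -0.4]
width: 0.0873
```

```bash
python3 - <<'E'
from plan import *; st(); from mdl import *
plan(C+.004*a+[.001,-.001,.0005],[.457,-.072,-.887],[0,-1,0])
E
```

```text
t 12.18 q [-0.097  0.087 -0.861  0.186 -0.151  1.258] h along a -3.0 perp [-1.1 -0.6 -0.6] F [ 0.3  0.5 -0.4] Fa -0.5 M [ 0.23  1.49 -0.02] w 0.0873 z [ 0.452 -0.072 -0.889] x [-0.221 -0.975 -0.034]
t 12.1833 q [-0.1   0.09 -0.86  0.19 -0.15  1.26] pos [ 0.4977 -0.2479  0.1158] d [-0.0013  0.0002  0.0071] rv [-0.0977  0.0098  0.1903] 0.214
```

>>> apply_moves(increments=[-0.0013,0,0.0065,0,0,0,0,0,0,0,0,0,0,0,0,0,0,0,0,0,0,0,0,0,0,0,0,0,0,0,0,0,0,0,0,0,0,0,0,0,0,0,0,0,0,0,0,0,0,0,0,0,0,0,0,0,0,0,0,0], hand=1, force=35)

```text
t: 13.02
eef_pos: [0.4958, -0.2475, 0.1223]
ee_rot: [-2.668, 0.037, -1.799]
force: [0.5, -1.3, 0.4]
width: 0.0371
```

```bash
python3 -c "from plan import *; st()"
```

```text
t 13.02 q [-0.094  0.073 -0.847  0.161 -0.179  1.276] h along a 3.6 perp [ 0.2 -0.7  0.2] F [ 0.5 -1.3  0.4] Fa 0.0 M [-0.06  1.52 -0.2 ] w 0.0371 z [ 0.452 -0.071 -0.889] x [-0.226 -0.973 -0.037]
```

>>> apply_moves(increments=[0.001,-0.0002,-0.0018,0,0,0,0.001,-0.0002,-0.0018,0,0,0,0.001,-0.0002,-0.0018,0,0,0,0.001,-0.0002,-0.0018,0,0,0,0.0015,-0.0002,-0.0026,0,0,0,0.0013,-0.0002,-0.0022,0,0,0])

```text
t: 13.52
eef_pos: [0.5019, -0.2487, 0.1125]
ee_rot: [-2.664, 0.037, -1.799]
force: [-27.6, 18.3, 43.2]
width: 0.0375
```

```bash
python3 -c "from plan import *; st()"
```

```text
t 13.52 q [-0.1    0.099 -0.867  0.206 -0.129  1.236] h along a -8.0 perp [ 0.6 -1.1  0.4] F [-27.6  18.3  43.2] Fa 52.4 M [4.91 3.8  2.19] w 0.0375 z [ 0.455 -0.072 -0.888] x [-0.226 -0.973 -0.037]
```

>>> apply_moves(increments=[0,0,0,0.047,-0.007,-0.088,0,0,-0.0005,0.047,-0.007,-0.088,0.0005,0,-0.001,0.047,-0.007,-0.088,0.0005,0,-0.001,0.047,-0.007,-0.088,0.0005,0,-0.001,0.047,-0.007,-0.088])

```text
t: 13.93
eef_pos: [0.5021, -0.2482, 0.1127]
ee_rot: [-2.735, 0.271, -2.267]
force: [-20.5, 12.5, 29.2]
width: 0.0374
```

```bash
python3 -c "from plan import *; st()"
```

```text
t 13.93 q [-0.099  0.1   -0.84   0.129 -0.148  0.795] h along a -7.9 perp [ 0.8 -0.6  0.5] F [-20.5  12.5  29.2] Fa 36.3 M [3.89 3.07 1.87] w 0.0374 z [ 0.461 -0.065 -0.885] x [-0.618 -0.739 -0.267]
```

>>> apply_moves(increments=[-0.001,0.0002,0.0018,0,0,0,-0.001,0.0002,0.0018,0,0,0,-0.001,0.0002,0.0018,0,0,0,-0.001,0.0002,0.0018,0,0,0,0,0,0,0,0,0,0,0,0,0,0,0])

```text
t: 14.43
eef_pos: [0.4975, -0.2473, 0.1207]
ee_rot: [-2.736, 0.275, -2.275]
force: [-2.9, 2.8, 4.5]
width: 0.0371
```

```bash
python3 -c "from plan import *; st()"
```

```text
t 14.43 q [-0.097  0.078 -0.835  0.115 -0.174  0.799] h along a 1.4 perp [ 0.8 -0.4  0.5] F [-2.9  2.8  4.5] Fa 5.6 M [0.99 1.69 0.42] w 0.0371 z [ 0.462 -0.065 -0.884] x [-0.623 -0.734 -0.272]
```

>>> apply_moves(increments=[0,0,0,0,0,0,0,0,0,0,0,0,0,0,0,0,0,0,0,0,0,0,0,0,0,0,0,0,0,0,0,0,0,0,0,0,-0.006,0.001,0.0104,0,0,0,-0.006,0.001,0.0104,0,0,0,-0.006,0.001,0.0104,0,0,0,-0.006,0.001,0.0104,0,0,0,-0.006,0.001,0.0104,0,0,0,0,0,0,0.047,-0.007,-0.088,0,0,0,0.047,-0.007,-0.088,0,0,0,0.047,-0.007,-0.088,0,0,0,0.047,-0.007,-0.088,0,0,0,0.047,-0.007,-0.088,0,0,0,0,0,0,0,0,0,0,0,0], hand=0)

```text
t: 15.93
eef_pos: [0.4656, -0.2423, 0.1741]
ee_rot: [-2.93, 0.443, -2.802]
force: [0.6, 0.3, -1.0]
width: 0.0878
```

```bash
python3 - <<'E'
from plan import *; st()
from ov import *
x,y=proj('wrist',C).astype(int); x=max(0,x-120);y=max(0,y-100); print(x,y)
overlay('ov4.png',0,x,y,240,200)
E
```

```text
t 15.93 q [-0.095 -0.064 -0.787  0.041 -0.36   0.351] h along a 63.7 perp [-0.3 -0.3 -0.1] F [ 0.6  0.3 -1. ] Fa -1.1 M [0.28 1.51 0.05] w 0.0878 z [ 0.465 -0.059 -0.883] x [-0.852 -0.301 -0.429]
156 128
```

View pics/ov4.png

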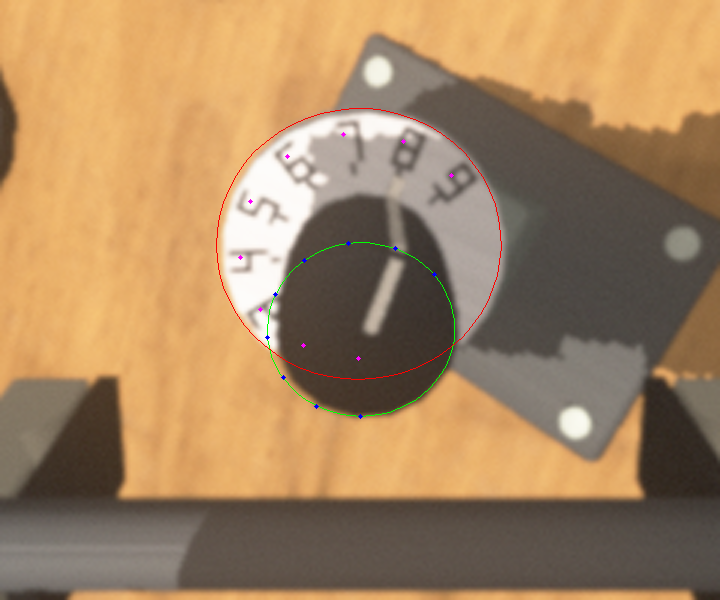

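The pointer runs from (370,330) over the rim at (397,258) to its foot at (397,185), straight at the 8. The sleeve's end disc matches the drawn "fully out" outline. The gripper is clear, so I'm handing in.

```bash
python3 -c "from station import arm; print(arm.job_done())"
```

```text
the job is handed in; nothing more can be done
None
```

The sleeve is set to 8, sprung fully out and released. I handed the job in at about 16 s of robot time. It started at 4, and I turned it in two grasps: 4 to 7 (about 1.54 rad), then 7 to 8 (about 0.53 rad).

- **Pointer:** in the last wrist picture it stands in line with the 8.
- **Sleeve out:** its end face matches the outline I drew for "fully out", and it rose about 9 mm off the bottom stop before I let go.
- **Gripper:** it is open, about 64 mm out along the sleeve's axis, and reads about 1 N, which is sensor noise.

- **Start number:** the first view was ambiguous between 3 and 4. I settled on 4 from the picture after the first turn, which clearly showed 7.
- **Pressing force:** while pressing, the sleeve hit its bottom stop with about 52 N at the wrist, against the 120 N limit. The 40 N limit applies to the arm or gripper body; this push went through the finger pads. In the second press the pads slipped about 2 mm along the sleeve.
- **Bystanders:** I didn't re-measure them. The arm stayed well above them and felt no contact away from the sleeve.

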